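Unpile the microscope parts onto the repair bench's parts places

TASK

The parts of a microscope were left piled up on the bench. Take the pile apart from the top down, one part at a time, putting each part in its own place before taking the next: the brass ring over the upright post and fully down, the black objective dome-down in the white round cradle until its flange sits level on the cradle's rim, the thick steel collar flat and wholly on the round rubber mat, and last the finned heat sink flat on the floor of the shallow white tray, inside its lip. Never set the objective's glass dome down on the bench, and leave the amber bottle and the clear jar standing where they are.

Things in the scene. Friction and masses are not known exactly. Their poses are not given: they have to be found in the camera images.
- lock_ring: Brass ring on top of the pile: outer diameter 28 mm, hole 20 mm, height 14 mm, axis z. Origin at the centre of its underside. At the start it stands loose on the flat top of the objective. About 30 g.
- objective: Microscope objective, second from the top, axis z, about 120 g. Origin: lowest point of the dome. From there up: convex glass dome 0 to 12 mm (radius 4 mm at the tip, 14 at the top), black flange dia. 38 mm from 12 to 18 mm, black barrel dia. 32 mm from 18 to 42 mm with a steel band; grip the barrel. At the start the dome hangs in the collar and the flange rests on it.
- collar: Thick-walled plain steel collar (tube), outer diameter 50 mm, bore 31 mm, height 28 mm, axis z, third from the top. Origin at the centre of its underside. At the start it stands loose on the heat sink. About 220 g.
- heat_sink: Aluminium finned heat sink at the bottom of the pile, standing on the bench: 76 mm along its x (the fins run along x), 56 mm along its y, 24 mm high, flat underside. Origin at the centre of its underside. Grip it across y (56 mm). About 160 g.
- post: Fixed upright steel post, diameter 8 mm with a tapered tip, on a bright metal round foot of diameter 56 mm. Foot top 6 mm above the origin, post tip 32 mm above it. Origin at the centre of the foot's underside, on the bench. Place of the brass ring: around the post, lying on the foot.
- cradle: Fixed cradle: white upright ring (outer dia. 44 mm, bore 31 mm) from 6 to 24 mm above the origin, on a dark steel base plate 70 x 70 x 6 mm. Origin at the centre of the plate's underside, on the bench. Place of the objective: dome in the bore (it centres itself), flange on the ring's rim, dome tip then 12 mm above the origin.
- mat: Fixed flat round black rubber mat, diameter 82 mm, 6 mm thick. Origin at the centre of its underside, on the bench. Place of the collar: standing on the mat without overhanging it.
- tray: Fixed shallow white tray, outside 104 mm along its x, 84 mm along its y; inside 96 x 76 mm; floor 3 mm, lip top 7 mm above the origin. Origin at the centre of its underside, on the bench. Place of the heat sink: flat on the floor, long side along the tray's long side (either way round), clear of the lip.
- bottle: Small amber glass bottle with a black cap, diameter 30 mm, 72 mm tall, loose, standing on the bench; origin at the centre of its underside. A bystander: not to be moved or knocked over.
- jar: Small clear jar with a steel lid, diameter 52 mm, 60 mm tall, loose, standing on the bench; origin at the centre of its underside. A bystander: not to be moved or knocked over.
Not all that is in view belongs to the job. Of the things that look like the mat, the largest one is meant.

How it is judged (in metres and radians):
On the way, in this order (a step that is already met when the one before it is completed fails the run):
1. brass ring around the post, down on its foot (horizontal distance between lock_ring and post below 0.01 m and z of lock_ring in the frame of post between 0.003 and 0.0085 m and angle between lock_ring's own z axis and vertical below 0.06 rad), for 0.2 s.
2. objective seated level in the cradle (horizontal distance between objective and cradle below 0.005 m and z of objective in the frame of cradle between 0.009 and 0.0145 m and angle between objective's own z axis and vertical below 0.06 rad), for 0.2 s.
3. collar standing on the mat (horizontal distance between collar and mat below 0.015 m and z of collar in the frame of mat between 0.003 and 0.0085 m and angle between collar's own z axis and vertical below 0.06 rad), for 0.2 s.
4. heat sink flat in the tray (horizontal distance between heat_sink and tray below 0.015 m and z of heat_sink in the frame of tray between 0 and 0.0055 m and angle between heat_sink's own z axis and vertical below 0.06 rad), for 0.2 s.
At the end, for the whole second after the job is handed in: Ring round the post on its foot (centre within 10 mm), objective seated in the cradle (5 mm), collar on the mat (15 mm), heat sink on the tray floor (15 mm); each within 2.5 mm of its seated height, upright within 0.06 rad, released, at rest (all of step 1 and all of step 2 and all of step 3 and all of step 4 and linear speed of each of lock_ring, objective, collar, heat_sink below 0.02 m/s and contact force between each of lock_ring, objective, collar, heat_sink and the fingers below 0.05 N); the robot touches nothing.
It fails at once if the objective's dome was set down on (or within 7 mm of) the bench (height (world z) of objective below 0.007 m).
It fails at once if the amber bottle was moved more than 25 mm or knocked over (distance of bottle from where it was at the start of the episode above 0.025 m or angle between bottle's own z axis and vertical above 0.6 rad).
It fails at once if the clear jar was moved more than 25 mm or knocked over (distance of jar from where it was at the start of the episode above 0.025 m or angle between jar's own z axis and vertical above 0.6 rad).
It also fails if it takes over 115 s, if anything falls off the work surface, if the arm or the gripper's body presses on something with over 40 N, if the wrist force passes 120 N, or if a joint passes its speed limit or range.

ROBOT

A 6-joint arm with a two-finger parallel gripper is mounted at the origin on the work surface. World frame = base frame: x ahead of the robot, y to its left, z up, the work surface at z = 0. Lengths are in mm, angles in rad, forces in N, time in s.
With the tool pointing down it reaches from about 400 to 925 mm from the base axis. Payload 12.5 kg.
Tool frame: the origin (TCP) lies midway between the tips of the shut fingers; the grasp point (between the pads) lies 19 mm behind it (env.pinch_z is the z of the grasp point in the tool frame, in mm); z points along the fingers, y is the line along which they close (so a half turn about z gives the same grasp; the last joint's range is limited). The gripper opens to 95 mm and grips with 3 to 60 N. Pads are 20 mm wide; open, the fingers measure 119 mm over their backs; the gripper's body (75 mm by 180 mm) begins 59 mm behind the grasp point.
Start: joints at [1.114, 0.491, 1.559, -0, 1.092, -0.106], TCP at [214.766, 586.963, 187.761] pointing down, gripper open.
Joint ranges: [-3.1, 3.1], [-0.84, 2.19], [0.05, 2.79], [-1.13, 4.28], [0.06, 2.93], [-2.69, 2.69]. Speed limits (rad/s): [2.22, 2.22, 2.79, 3.14, 3.14, 3.14].

INTERFACE

Orientations are given as [roll, pitch, yaw] about the fixed x, y, z axes, in that order (R = Rz(yaw) Ry(pitch) Rx(roll)).
In Python, from cell import env, eyes gives the robot as it stands.
- The arm moves only by the shell command python3 -m inch 'ROWS'. ROWS is JSON, a list of rows, each a list of 3 entries, a list of its own where there are three numbers: the shift along the tool's x, y, z in units of 60 mm (1.0 is 60 mm), then the turn about the tool's z in units of 5 degrees (1.0 is 5 degrees), then the closure, from -1 (fully open) to 1 (shut). In form: [[[tx, ty, tz], turn, claw], ...]. A call has exactly 10 rows; each row shifts and turns the commanded pose from where the row before left it, along the tool's axes as they then stand; what a row does not reach is not made up. A row lasts 1/8 s, in which the tool goes at most 62.5 mm and 10.7 degrees, less where a joint would pass 70% of its speed; a pose out of reach is approached as far as the arm can. A call is refused whole if a number of a shift passes 1 or a number of a turn 1, either way. A call with a gripper value outside its range is refused whole. The fingers move at their own pace and stop on an object; the grip force is fixed at half the most. Time passes only in rows, so rows that do not move let the fingers close, or fill a call up. It gives the time, the measured TCP pose, the force, the opening and the grip force at its end, in the units of the state.
- env.state(): the state, without advancing time (a new reading comes with each control period).
- eyes.read_camera(name): name is "scene" or "top" or "wrist"; returns a dict with "pixels" (420x560x3 uint8, red, green, blue), "fx", "fy", "cx", "cy" (pixels), "distortion" ([k1, k2, p1, p2, k3] as OpenCV has them; the pictures are not rectified), "extrinsics" (4x4, takes a point from world to camera coordinates). Camera axes: x right, y down, z forward; pixel columns grow to the right and rows downward; lengths in mm; the calibration is good to about 2 mm. A picture is of the moment at which its call begins. There is no depth.
- env.job_done(): hands the job in; it is judged then, once.
Trained networks look in a picture, given as the dict that the camera call returned (one of the last four; its "shot" number tells which), for a name from the list of things; names that differ only in an ending like _2 or _b are one class to them, and where a whole thing is asked for, a point or a joint stands for the part that bears it (a point fixed in the world has none). Each returns a list of dicts, best first, with "score" (0 to 1); they miss things now and then, are a little off and sometimes report something else, mostly with a low value. They report only what shows in the picture. A call takes as long as a camera call. They do not tell look-alikes from the thing itself.
- eyes.boxes_of(name, picture): "centre" ([row, column] in pixels, amid what is visible of it).
- eyes.cut_out(name, picture): "mask" (420x560 bool, what is visible of it) and "centre" ([row, column] in pixels, amid what is visible of it).
- eyes.spot_point(name, picture): "centre" ([row, column] in pixels: a listed point, or the origin of a listed thing).
The state is a dict: "t": time; "joints": joint angles; "qvel": joint speeds; "tau": joint torques, N m; "eef_pos": TCP position; "tcp_rot": TCP orientation; "ft_force": force on the tool from outside, world axes, zero at the start; "moment": the same for the moment, N m; "opening": opening from 0.0 (shut) to 1.0 (fully open); "grip_force": force on a finger pad.
Only numpy, scipy, OpenCV 4.12 (cv2) and the standard library are available. Lean on these libraries where they do the work, as an engineer would, in place of code of your own. Each camera call takes 0.05 s, during which the arm holds its last target. There are 200 camera calls.

## Working session

There is one attempt and no reset: what is moved stays moved. The work goes in short steps, Python scripts to look and compute and a shell command to move; the robot and the scene stay as the last step left them, time stands still between calls to the robot, and variables do not carry over. Pictures are saved under pics/ and viewed, at most 14 in all, crops included, and the job is handed in when it is done.

```bash
mkdir -p pics; ls
cat > h.py <<'E'
import numpy as np, cv2
from cell import env, eyes
def ray(p,rc):
    K=np.array([[p['fx'],0,p['cx']],[0,p['fy'],p['cy']],[0,0,1.]])
    u=cv2.undistortPoints(np.array([[[rc[1],rc[0]]]],float),K,np.array(p['distortion'],float))[0,0]
    E=np.array(p['extrinsics']);R=E[:3,:3];t=E[:3,3]
    return -R.T@t, R.T@np.array([u[0],u[1],1.])
def atz(p,rc,z):
    o,d=ray(p,rc); return o+d*(z-o[2])/d[2]
def save(p,n): cv2.imwrite('pics/'+n,p['pixels'][:,:,::-1])
E
python3 - <<'E'
from h import *
print(env.state(),env.pinch_z)
for c in('scene','top'):
    p=eyes.read_camera(c); save(p,c+'0.png'); print(c,'cam at',ray(p,(0,0))[0].round())
    for n in 'lock_ring objective collar heat_sink post cradle mat tray bottle jar'.split():
        for f in (eyes.cut_out,eyes.spot_point):
            for d in f(n,p)[:3]:
                print(n,f.__name__,round(d['score'],2),np.round(d['centre']),atz(p,d['centre'],0)[:2].round(1), d['mask'].sum() if 'mask' in d else '')
E
```

```text
pics
{'t': 0.0, 'joints': array([ 1.11442580e+00,  4.91547949e-01,  1.55945576e+00,  2.76224142e-05,
        1.09169407e+00, -1.05621817e-01]), 'qvel': array([-0.0004202 , -0.00095527,  0.00041134,  0.00092917,  0.00129133,
        0.00150114]), 'tau': array([ 1.46966773e-03, -6.12631989e+01, -2.58191925e+01,  6.93211821e-02,
        4.80166334e-02, -8.11672999e-05]), 'eef_pos': array([214.6135119 , 586.70512721, 187.16680582]), 'tcp_rot': array([-3.14049627e+00, -1.40870338e-04,  2.79083112e+00]), 'ft_force': array([ 0.42919191,  0.24251486, -0.2888573 ]), 'moment': array([ 0.04785768, -0.03084378, -0.02936217]), 'grip_force': 0.0, 'opening': 0.9995879350251313} -18.8
scene cam at [1062. -303.  855.]
lock_ring call 0.31 [164. 343.] [459.9 255.9] 
objective call 0.57 [164. 342.] [457.8 254.9] 
collar call 0.76 [166. 341.] [461.5 248.5] 273
collar call 0.78 [166. 339.] [458.6 244.5] 
heat_sink call 0.75 [178. 344.] [492.8 233.2] 537
heat_sink call 0.79 [171. 340.] [473.1 238.3] 
post call 0.9 [292. 225.] [ 603.4 -126.3] 678
post call 0.73 [258. 130.] [ 439.5 -248.7] 
cradle call 0.82 
[... 1468 characters left out ...]
 1016
cradle call 0.61 [230. 316.] [474.8 -20.9] 955
cradle call 0.79 [242. 416.] [ 438.4 -247.9] 
mat call 0.94 [224. 266.] [491.7  91.5] 477
mat call 0.81 [229. 316.] [476.1 -21.9] 1004
mat call 0.78 [284. 306.] [351.    6.2] 518
mat call 0.76 [284. 307.] [353.1   4.3] 
mat call 0.63 [225. 267.] [488.1  90.4] 
mat call 0.44 [162. 149.] [649.2 362.5] 
tray call 0.72 [173. 236.] [614.  159.8] 1577
tray call 0.8 [174. 235.] [611.6 161. ] 
bottle call 0.56 [134. 306.] [707.1  -8.3] 181
bottle call 0.53 [135. 306.] [702.8  -9.3] 
jar call 0.85 [158. 144.] [658.6 374. ] 513
jar call 0.64 [160. 150.] [652.3 361.4] 
jar call 0.42 [222. 195.] [501.5 254.3] 
jar call 0.33 [171. 360.] [ 610.5 -130.9]
```

View pics/top0.png

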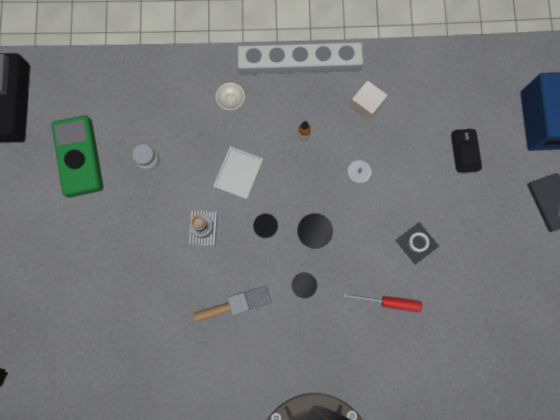

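View pics/scene0.png

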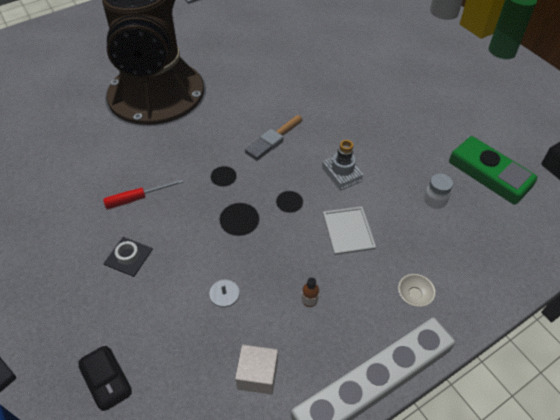

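Run:
```python
from h import *
T=eyes.read_camera('top'); S=eyes.read_camera('scene')
def rect(p,n,z,i=0,f=None):
    m=eyes.cut_out(n,p)[i]['mask'].astype(np.uint8)
    c=max(cv2.findContours(m,0,2)[0],key=cv2.contourArea)[:,0]
    w=np.array([atz(p,(v,u),z)[:2] for u,v in c],np.float32)
    (c,s,a)=cv2.minAreaRect(w); print(n,z,np.round(c,1),np.round(s,1),round(a,1))
for p in(T,S):
    rect(p,'tray',5); rect(p,'cradle',8); rect(p,'heat_sink',20);rect(p,'post',6);rect(p,'mat',6,0);rect(p,'mat',6,1)
# triangulation of stack items
def tri(a,b):
    o1,d1=ray(T,a);o2,d2=ray(S,b)
    A=np.stack([d1,-d2],1);s=np.linalg.lstsq(A,o2-o1,rcond=None)[0]
    return ((o1+d1*s[0]+o2+d2*s[1])/2).round(1)
for n in('lock_ring','objective','collar','heat_sink'):
    try:print(n,tri(eyes.spot_point(n,T)[0]['centre'],eyes.spot_point(n,S)[0]['centre']))
    except Exception as e:print(n,e)
```

```text
tray 5 [613.7 153.5] [ 83.2 104.3] 66.2
cradle 8 [ 436.4 -246.8] [67.4 69.4] 35.4
heat_sink 20 [482.4 231.9] [58.3 78.6] 84.4
post 6 [ 607.6 -126.9] [48.9 51.1] 86.8
mat 6 [350.9  11.7] [55.7 50.6] 88.2
mat 6 [471.3 -19.5] [76.8 79.1] 24.7
tray 5 [615.1 152.4] [ 85.2 109.8] 67.2
cradle 8 [ 439.2 -250.4] [73.3 76.4] 35.2
heat_sink 20 [487.5 227. ] [65.9 90. ] 87.1
post 6 [ 608.4 -129.9] [56.3 56.1] 87.9
mat 6 [489.9  91.7] [52.8 57.1] 57.8
mat 6 [354.1   7.9] [55.  55.9] 57.9
lock_ring [486.1 233.6  78.5]
objective [478.4 236.1  41.8]
collar [480.  230.1  29.5]
heat_sink [479.7 232.6   1.2]
```

The top view shows the pile at about (col 203, row 228), the tray at (238,172), the post at (360,172), the largest mat at (316,231), the cradle at (417,243), the bottle at (305,130) and the jar at (145,157). The scene view agrees. It also shows the ring on the pile at (345,146), off-centre on the objective. Next I move above the pile.

```bash
python3 -m inch '[[[-0.62,-0.4,0],0,-1],[[-0.62,-0.4,0],0,-1],[[-0.62,-0.4,0],0,-1],[[-0.62,-0.4,0],0,-1],[[-0.62,-0.4,0],0,-1],[[-0.62,-0.4,0],0,-1],[[-0.62,-0.4,0],0,-1],[[-0.62,-0.4,0],0,-1],[[-0.62,-0.4,0],0,-1],[[-0.62,-0.4,0],0,-1]]'
python3 -m inch '[[[0,0,0],-1,-1],[[0,0,0],-1,-1],[[0,0,0],-1,-1],[[0,0,0],-1,-1],[[0,0,0],0,-1],[[0,0,0],0,-1],[[0,0,0],0,-1],[[0,0,0],0,-1],[[0,0,0],0,-1],[[0,0,0],0,-1]]'
cat >> h.py <<'E'
def go(x=None,y=None,z=None,yaw=None):
    "shift in the tool's axes, in row units, from the measured pose to the wanted one"
    from scipy.spatial.transform import Rotation as Ro
    s=env.state(); p=s['eef_pos']; R=Ro.from_euler('xyz',s['tcp_rot']).as_matrix()
    g=np.array([p[i] if v is None else v for i,v in enumerate((x,y,z))])
    print('at',p.round(1),s['tcp_rot'].round(3),'shift',(R.T@(g-p)/60).round(3),'turn',None if yaw is None else round(-np.degrees((yaw-s['tcp_rot'][2]+np.pi/2)%np.pi-np.pi/2)/5,2))
E
python3 - <<'E'
from h import *
s=env.state(); print(s['eef_pos'],s['tcp_rot'],s['t'])
p=eyes.read_camera('wrist'); save(p,'w0.png'); o,d=ray(p,(210,280)); print(o.round(1),d.round(2))
for n,z in(('lock_ring',89),('lock_ring',96),('objective',76),('collar',45),('heat_sink',20)):
    for f in(eyes.cut_out,eyes.spot_point):
        for q in f(n,p)[:2]: print(n,z,f.__name__ if hasattr(f,'__name__') else '',round(q['score'],2),np.round(q['centre']),atz(p,q['centre'],z).round(1))
E
```

```text
t: 4.45
eef_pos: [482.5, 232.5, 187.9]
tcp_rot: [3.141, 0.0, 2.791]
ft_force: [0.7, 0.5, 0.2]
opening: 1.003
grip_force: 0.0
t: 5.7
eef_pos: [481.6, 233.7, 187.8]
tcp_rot: [3.142, 0.0, 3.14]
ft_force: [-0.1, 0.4, 0.2]
opening: 0.999
grip_force: 0.0
[481.6284937  233.74091417 187.75265855] [3.14152020e+00 3.93761616e-05 3.13976598e+00] 5.7
[415.4 234.5 385. ] [ 0.24 -0.   -0.97]
lock_ring 89 call 0.63 [215. 276.] [492.5 230.5  89. ]
lock_ring 89 call 0.68 [208. 281.] [485.2 234.8  89. ]
lock_ring 96 call 0.63 [215. 276.] [490.7 230.6  96. ]
lock_ring 96 call 0.68 [208. 281.] [483.5 234.8  96. ]
objective 76 call 0.98 [200. 280.] [479.8 234.4  76. ]
objective 76 call 0.96 [195. 278.] [475.3 232.4  76. ]
collar 45 call 0.74 [183. 280.] [468.4 234.6  45. ]
collar 45 call 0.76 [194. 276.] [480.1 229.8  45. ]
heat_sink 20 call 0.76 [171. 278.] [458.6 232.   20. ]
heat_sink 20 call 0.91 [189. 276.] [478.8 229.1  20. ]
```

View pics/w0.png

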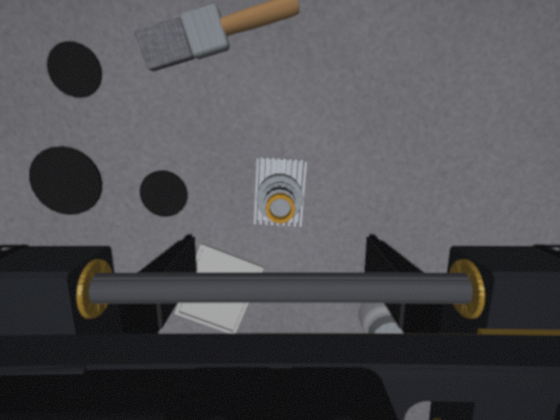

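The wrist view shows the brass ring at (col 280, row 208) on the grey objective (280,195), then the collar and the finned sink (281,190), with nothing near the fingers. I'll refine the ring by its colour.

Run:
```python
from h import *
for c in('wrist','scene','top'):
    p=eyes.read_camera(c); h=cv2.cvtColor(p['pixels'],cv2.COLOR_RGB2HSV)
    m=((h[...,0]>8)&(h[...,0]<28)&(h[...,1]>110)&(h[...,2]>90)).astype(np.uint8)
    n,l,s,ce=cv2.connectedComponentsWithStats(m)
    for i in range(1,n):
        w=atz(p,ce[i][::-1],90)
        if s[i,4]>10 and np.hypot(w[0]-484,w[1]-234)<40:
            pts=cv2.findNonZero((l==i).astype(np.uint8)); (cc,r)=cv2.minEnclosingCircle(pts)
            print(c,s[i],ce[i].round(1),w.round(1),cc,r,atz(p,cc[::-1],89).round(1),atz(p,cc[::-1],96).round(1))
go(484,234.5,84.5,np.pi)
```

```text
wrist [266 194  29  29 338] [279.7 208.3] [485.3 233.8  90. ] (279.9596862792969, 207.7983856201172) 14.568421363830566 [485.1 234.   89. ] [483.4 234.1  96. ]
scene [340 140  13  10  59] [346.1 144.3] [480. 237.  90.] (346.0, 145.0) 6.324655532836914 [481.  236.2  89. ] [486.3 231.3  96. ]
at [481.6 233.7 187.7] [3.142 0.    3.14 ] shift [-0.039  0.013  1.72 ] turn -0.02
```

```bash
python3 -m inch '[[[-0.05,0,0.3],0,-1],[[0,0,0.3],0,-1],[[0,0,0.3],0,-1],[[0,0,0.3],0,-1],[[0,0,0.3],0,-1],[[0,0,0.15],0,-1],[[0,0,0.07],0,-1],[[0,0,0],0,-1],[[0,0,0],0,-1],[[0,0,0],0,-1]]'
python3 -m inch '[[[0,0,0],0,1],[[0,0,0],0,1],[[0,0,0],0,1],[[0,0,0],0,1],[[0,0,0],0,1],[[0,0,0],0,1],[[0,0,0],0,1],[[0,0,0],0,1],[[0,0,0],0,1],[[0,0,0],0,1]]'
```

```text
t: 7.65
eef_pos: [484.8, 233.8, 85.0]
tcp_rot: [3.141, 0.001, 3.14]
ft_force: [-0.9, -0.3, -0.6]
opening: 1.002
grip_force: 0.0
t: 8.9
eef_pos: [484.6, 233.7, 84.5]
tcp_rot: [3.142, 0.0, 3.14]
ft_force: [-0.6, 0.3, 0.2]
opening: 0.025
grip_force: 0.0
```

Run:
```python
from h import *
s=eyes.read_camera('scene');w=eyes.read_camera('wrist');t=eyes.read_camera('top')
a=cv2.resize(s['pixels'][100:220,280:420],(560,480));b=cv2.resize(w['pixels'][100:260,200:360],(240,240));c=cv2.resize(t['pixels'][190:260,170:240],(240,240))
cv2.imwrite('pics/c1.png',np.hstack([a,np.vstack([b,c])])[:,:,::-1])
print(env.state()['opening'])
```

```text
0.00490557332527126
```

View pics/c1.png

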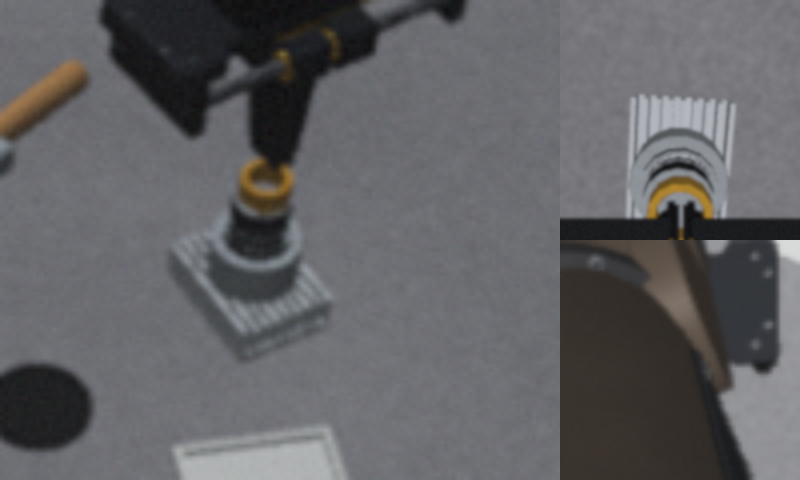

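```bash
cat >> h.py <<'E'
def proj(p,X):
    K=np.array([[p['fx'],0,p['cx']],[0,p['fy'],p['cy']],[0,0,1.]]); E=np.array(p['extrinsics'])
    return cv2.projectPoints(np.array([X],float),cv2.Rodrigues(E[:3,:3])[0],E[:3,3],K,np.array(p['distortion'],float))[0][0,0]
E
python3 - <<'E'
from h import *
x=env.state()['eef_pos']; print(x)
out=[]
for c,(r,q) in(('scene',(95,290)),('wrist',(190,230))):
    p=eyes.read_camera(c); k=4
    im=cv2.resize(p['pixels'][r:r+140,q:q+100],None,fx=k,fy=k,interpolation=cv2.INTER_CUBIC)
    u=proj(p,x); print(c,u); cv2.circle(im,tuple(int(v) for v in ((u-[q,r]+.5)*k)),3,(255,0,0),-1)
    for z in(82,96):
        P=[((proj(p,[484.5+14*np.cos(a),234+14*np.sin(a),z])-[q,r]+.5)*k).astype(int) for a in np.linspace(0,6.28,40)]
        cv2.polylines(im,[np.array(P)],True,(0,255,0) if z==96 else (0,0,255),1)
    out.append(im)
cv2.imwrite('pics/c2.png',np.hstack(out)[:,:,::-1])
E
```

```text
[484.66069791 233.75469747  84.54116294]
scene [345.89594699 148.01453324]
wrist [279.36487489 237.69276474]
```

View pics/c2.png

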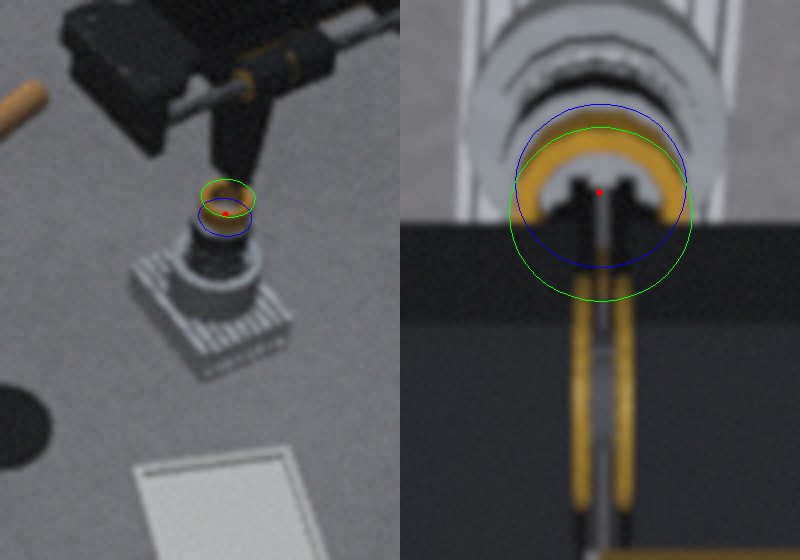

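The projected TCP (red) lies in the ring's hole, but the real tips end above the ring (scene crop, about row 180, against 213 for the TCP). So the fingers shut above the ring, and the ring hasn't moved. I'll open, go lower and close again. The opening will show what is gripped: 0.295 for the ring, 0.337 for the barrel.

```bash
python3 -m inch '[[[0,0,0],0,-1],[[0,0,0],0,-1],[[0,0,0],0,-1],[[0,0,0],0,-1],[[0,0,0],0,-1],[[0,0,0],0,-1],[[0,0,0],0,-1],[[0,0,0.1],0,-1],[[0,0,0.11],0,-1],[[0,0,0],0,-1]]'
python3 -m inch '[[[0,0,0],0,1],[[0,0,0],0,1],[[0,0,0],0,1],[[0,0,0],0,1],[[0,0,0],0,1],[[0,0,0],0,1],[[0,0,0],0,1],[[0,0,0],0,1],[[0,0,0],0,1],[[0,0,0],0,1]]'
python3 - <<'E'
from h import *
s=eyes.read_camera('scene');w=eyes.read_camera('wrist')
a=cv2.resize(s['pixels'][95:235,290:390],(400,560));b=cv2.resize(w['pixels'][190:330,230:330],(400,560))
cv2.imwrite('pics/c3.png',np.hstack([a,b])[:,:,::-1])
E
```

```text
t: 10.4
eef_pos: [484.3, 233.6, 71.2]
tcp_rot: [-3.141, -0.001, 3.14]
ft_force: [-0.5, -0.3, 0.3]
opening: 0.977
grip_force: 0.0
t: 11.65
eef_pos: [484.6, 233.7, 71.9]
tcp_rot: [3.142, -0.0, 3.14]
ft_force: [0.1, -0.3, 1.1]
opening: 0.025
grip_force: 0.0
```

View pics/c3.png

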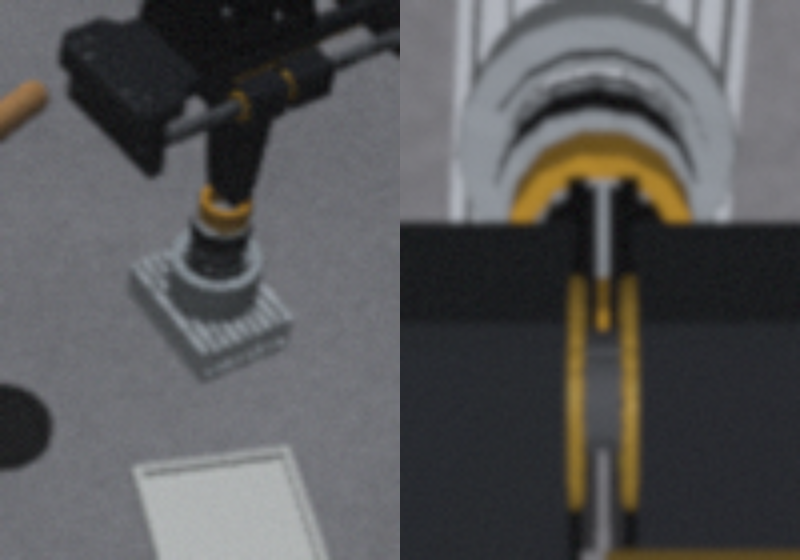

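The tips now sit right at the ring's top, so the fingers seem to end about 22 mm above the reported TCP. I'll open, go 10 mm lower and close again.

```bash
python3 -m inch '[[[0,0,0],0,-1],[[0,0,0],0,-1],[[0,0,0],0,-1],[[0,0,0],0,-1],[[0,0,0],0,-1],[[0,0,0],0,-1],[[0,0,0],0,-1],[[0,0,0.08],0,-1],[[0,0,0.08],0,-1],[[0,0,0],0,-1]]'
python3 - <<'E'
from h import *
s=eyes.read_camera('scene');w=eyes.read_camera('wrist')
p=w; u=proj(p,env.state()['eef_pos']);print(u)
k=3
a=cv2.resize(s['pixels'][95:235,290:410],None,fx=k,fy=k);b=cv2.resize(w['pixels'][150:290,200:340],None,fx=k,fy=k)
cv2.imwrite('pics/c4.png',np.hstack([a,b])[:,:,::-1])
E
```

```text
t: 13.0
eef_pos: [484.4, 233.7, 61.8]
tcp_rot: [-3.141, -0.001, 3.14]
ft_force: [0.3, 0.6, 0.9]
opening: 0.981
grip_force: 0.0
[279.4259503  237.87912598]
```

View pics/c4.png

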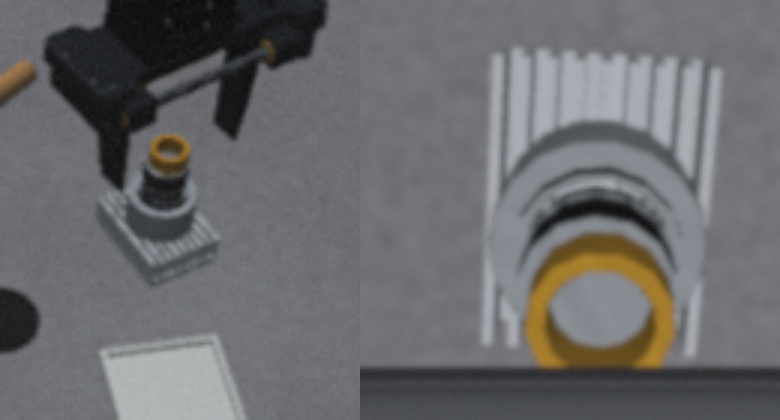

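The fingers straddle the ring, with tips at scene px (328,157) and (367,141). That puts them about 20 mm above the reported TCP, level with the ring's lower part. Closing.

```bash
python3 -m inch '[[[0,0,0],0,1],[[0,0,0],0,1],[[0,0,0],0,1],[[0,0,0],0,1],[[0,0,0],0,1],[[0,0,0],0,1],[[0,0,0],0,1],[[0,0,0],0,1],[[0,0,0],0,1],[[0,0,0],0,1]]'
```

```text
t: 14.35
eef_pos: [484.6, 233.7, 62.3]
tcp_rot: [3.142, 0.0, 3.14]
ft_force: [0.5, 0.3, 0.9]
opening: 0.279
grip_force: 30.0
```

The opening of 0.279 fits the 28 mm ring. I'll lift it and carry it to the post.

```bash
python3 -m inch '[[[0,0,-0.3],0,1],[[0,0,-0.5],0,1],[[-0.1,-0.4,-0.1],0,1],[[-0.26,-0.75,0],0,1],[[-0.26,-0.75,0],0,1],[[-0.26,-0.75,0],0,1],[[-0.26,-0.75,0],0,1],[[-0.26,-0.75,0],0,1],[[-0.26,-0.75,0],0,1],[[-0.26,-0.75,0],0,1]]'
python3 -m inch '[[[-0.1,-0.35,0],0,1],[[0,0,0],0,1],[[0,0,0],0,1],[[0,0,0],0,1],[[0,0,0],0,1],[[0,0,0],0,1],[[0,0,0],0,1],[[0,0,0],0,1],[[0,0,0],0,1],[[0,0,0],0,1]]'
python3 - <<'E'
from h import *
w=eyes.read_camera('wrist');save(w,'w1.png'); print(env.state()['eef_pos'])
for q in eyes.cut_out('post',w)[:2]:
    m=q['mask'].astype(np.uint8); c,r=cv2.minEnclosingCircle(cv2.findNonZero(m)); print(q['score'],m.sum(),c,r,atz(w,c[::-1],6),atz(w,q['centre'],6))
for q in eyes.spot_point('post',w)[:2]: print(q['score'],q['centre'],atz(w,q['centre'],0))
E
```

```text
t: 15.6
eef_pos: [599.5, -107.0, 116.3]
tcp_rot: [3.141, -0.0, 3.14]
ft_force: [1.1, 0.4, -1.2]
opening: 0.279
grip_force: 30.0
t: 16.85
eef_pos: [605.2, -126.5, 116.3]
tcp_rot: [3.141, 0.0, 3.14]
ft_force: [0.1, -0.4, 0.1]
opening: 0.278
grip_force: 30.0
[ 605.21987539 -126.50572478  116.31811829]
0.63 2399 (277.3205261230469, 203.3205108642578) 28.4741268157959 [ 606.82245255 -128.79298207    6.        ] [ 605.09665042 -128.41245528    6.        ]
0.88 [202.5, 275.1] [ 607.300457   -131.06894313    0.        ]
```

View pics/w1.png

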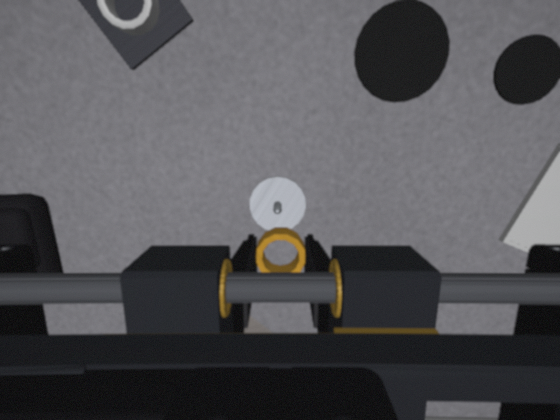

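The wrist view shows the ring held level at the tips (281,250) and the post foot at (277,203).

Run:
```python
from h import *
w=eyes.read_camera('wrist'); h=cv2.cvtColor(w['pixels'],cv2.COLOR_RGB2HSV)
m=((h[...,0]>8)&(h[...,0]<28)&(h[...,1]>110)&(h[...,2]>90)).astype(np.uint8); m[:,:250]=0;m[:,312:]=0;m[:220]=0;m[285:]=0
c,r=cv2.minEnclosingCircle(cv2.findNonZero(m)); print(c,r,atz(w,c[::-1],150),atz(w,c[::-1],143))
# post tip: dark/bright blob near (277,207)
print(w['pixels'][196:216,272:284].mean(2).astype(int))
go(607,-129,26)
```

```text
(280.4263916015625, 253.76657104492188) 26.1134090423584 [ 603.07233843 -125.80928241  150.        ] [ 605.81714503 -125.81201739  143.        ]
[[181 180 179 182 182 182 181 181 179 180 181 180]
 [179 180 181 181 183 182 181 180 182 181 180 181]
 [179 182 181 182 181 181 182 181 180 179 180 181]
 [178 180 181 180 183 181 182 180 181 181 180 181]
 [181 182 180 177 171 168 169 173 179 180 180 180]
 [182 179 169 157 144 138 141 154 168 178 181 182]
 [180 170 151 127 111 105 110 125 149 169 180 180]
 [178 163 132 103  94  92  98 104 125 155 174 181]
 [175 154 118  96  93  96  96  96 111 142 171 181]
 [171 146 111  96  94  97  96  96 103 137 167 180]
 [167 141 111  96  98 101 101  97 106 135 168 179]
 [165 136 106 100 103 105 105 100 105 136 168 179]
 [164 132 107 104 110 113 110 103 106 134 169 179]
 [162 132 107 111 125 133 123 107 104 134 167 179]
 [164 134 111 121 147 157 144 116 104 134 167 178]
 [169 142 117 126 155 163 148 117 113 142 170 180]
 [175 159 136 129 142 145 133 121 135 159 175 182]
 [179 173 158 144 137 136 136 144 160 175 183 183]
 [181 180 175 167 161 158 161 168 175 179 182 183]
 [181 182 180 180 178 176 176 178 179 182 182 184]]
at [ 605.2 -126.5  116.4] [3.141 0.    3.14 ] shift [-0.029 -0.042  1.506] turn None
```

```bash
python3 -m inch '[[[-0.04,-0.05,0.3],0,1],[[0,0,0.3],0,1],[[0,0,0.3],0,1],[[0,0,0.3],0,1],[[0,0,0.3],0,1],[[0,0,0.1],0,1],[[0,0,0.1],0,1],[[0,0,0.1],0,1],[[0,0,0.1],0,1],[[0,0,0.1],0,1]]'
python3 -m inch '[[[0,0,0.03],0,1],[[0,0,0.03],0,1],[[0,0,0.03],0,1],[[0,0,0.02],0,1],[[0,0,0],0,1],[[0,0,0],0,1],[[0,0,0],0,1],[[0,0,0],0,1],[[0,0,0],0,1],[[0,0,0],0,1]]'
python3 - <<'E'
from h import *
s=eyes.read_camera('scene');w=eyes.read_camera('wrist')
u=proj(s,[607,-129,6]).astype(int);print(u)
a=cv2.resize(s['pixels'][u[1]-60:u[1]+40,u[0]-50:u[0]+50],(400,400));b=cv2.resize(w['pixels'][180:280,230:330],(400,400))
cv2.imwrite('pics/c5.png',np.hstack([a,b])[:,:,::-1])
E
```

```text
t: 18.3
eef_pos: [607.7, -129.5, -3.9]
tcp_rot: [-3.142, 0.0, 3.14]
ft_force: [-0.3, 0.4, -0.7]
opening: 0.28
grip_force: 30.0
t: 19.55
eef_pos: [607.6, -129.5, -10.3]
tcp_rot: [3.141, 0.0, 3.14]
ft_force: [-0.7, 0.1, -0.8]
opening: 0.28
grip_force: 30.0
[223 292]
```

View pics/c5.png

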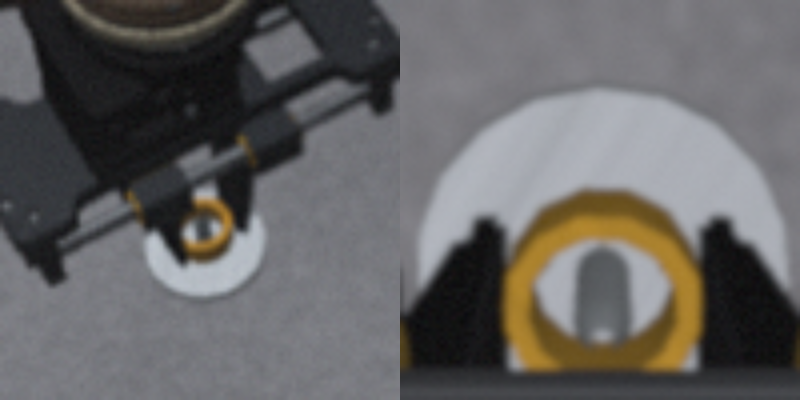

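The ring is around the post, a few mm above the foot. I'll lower it to contact and release.

```bash
python3 -m inch '[[[0,0,0.02],0,1],[[0,0,0.01],0,1],[[0,0,0.01],0,1],[[0,0,0.01],0,1],[[0,0,0],0,1],[[0,0,0],0,1],[[0,0,0],0,1],[[0,0,0],0,1],[[0,0,0],0,1],[[0,0,0],0,1]]'
```

```text
t: 20.9
eef_pos: [607.6, -129.5, -13.3]
tcp_rot: [3.142, 0.0, 3.14]
ft_force: [0.7, 0.1, 0.4]
opening: 0.279
grip_force: 30.0
```

```bash
python3 -m inch '[[[0,0,0.01],0,1],[[0,0,0],0,-1],[[0,0,0],0,-1],[[0,0,0],0,-1],[[0,0,0],0,-1],[[0,0,-0.1],0,-1],[[0,0,-0.3],0,-1],[[0,0,-0.6],0,-1],[[0,0,-0.6],0,-1],[[0,0,-0.6],0,-1]]'
python3 -m inch '[[[0.1,0.3,-0.6],0,-1],[[0.25,0.75,-0.3],0,-1],[[0.25,0.75,0],0,-1],[[0.25,0.75,0],0,-1],[[0.25,0.75,0],0,-1],[[0.25,0.75,0],0,-1],[[0.25,0.75,0],0,-1],[[0.25,0.75,0],0,-1],[[0.25,0.47,0],0,-1],[[0,0,0],0,-1]]'
python3 - <<'E'
from h import *
s=eyes.read_camera('scene');w=eyes.read_camera('wrist');save(w,'w2.png')
u=np.array([223,292])
for q in eyes.spot_point('lock_ring',s)[:2]: print('ring',q['score'],q['centre'],atz(s,q['centre'],6))
h=cv2.cvtColor(s['pixels'],cv2.COLOR_RGB2HSV)[252:320,190:260]; m=((h[...,0]>8)&(h[...,0]<28)&(h[...,1]>110)&(h[...,2]>90)).astype(np.uint8)
c,r=cv2.minEnclosingCircle(cv2.findNonZero(m));c=np.array(c)+[190,252];print(c,r,atz(s,c[::-1],13))
print('pile')
for n,z in(('objective',40),('objective',82),('collar',24),('heat_sink',0)):
    q=eyes.spot_point(n,w)[0]; print(n,round(q['score'],2),q['centre'],atz(w,q['centre'],z).round(1))
h=cv2.cvtColor(w['pixels'],cv2.COLOR_RGB2GRAY)
m=eyes.cut_out('objective',w)[0]; ys,xs=np.nonzero(m['mask']); print('mask',xs.min(),xs.max(),ys.min(),ys.max())
r0,c0=np.array(m['centre']).astype(int); a=cv2.resize(w['pixels'][r0-50:r0+50,c0-50:c0+50],(500,500)); cv2.imwrite('pics/c6.png',a[:,:,::-1]); print(r0-50,c0-50)
go(480,231,None,np.pi)
E
```

```text
t: 22.15
eef_pos: [607.6, -129.5, 120.7]
tcp_rot: [-3.141, 0.001, 3.14]
ft_force: [-0.3, -0.8, -0.8]
opening: 0.997
grip_force: 0.0
t: 23.4
eef_pos: [481.4, 233.4, 173.4]
tcp_rot: [3.141, 0.001, -3.14]
ft_force: [0.3, 1.1, 0.1]
opening: 1.001
grip_force: 0.0
ring 0.69 [297.8, 309.8] [701.4322617   -1.57999038   6.        ]
ring 0.5 [292.2, 223.7] [ 607.07647829 -129.64821243    6.        ]
[223.19696808 289.28787994] 7.015265941619873 [ 604.98568741 -128.93237002   13.        ]
pile
objective 0.8 [199.7, 281.7] [485.  234.6  40. ]
objective 0.8 [199.7, 281.7] [476.1 234.4  82. ]
collar 0.91 [195.6, 282.0] [483.7 235.   24. ]
heat_sink 0.94 [189.6, 278.3] [481.3 230.8   0. ]
mask 265 297 187 220
153 231
at [482.6 231.3 172.2] [3.142 0.    3.139] shift [ 0.043 -0.005 -0.   ] turn -0.03
```

View pics/c6.png

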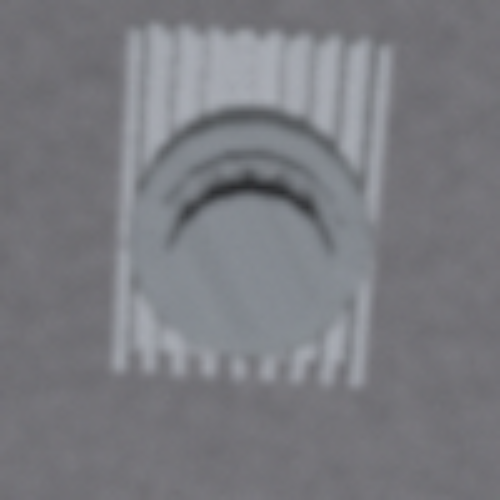

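The ring stands around the post, and the colour fit lies within 3 mm of it. The crop shows the objective's top disc at crop (250,272), the collar rim at about (255,228) and the sink's corners around them.

Run:
```python
from h import *
# picture w2 pose: retake to be settled
w=eyes.read_camera('wrist')
from scipy.spatial.transform import Rotation
m=eyes.cut_out('objective',w)[0]['mask'];ys,xs=np.nonzero(m);print(xs.min(),xs.max(),ys.min(),ys.max())
q=((xs.min()+xs.max())/2, ys.max()-16.4); print('obj top',q,atz(w,q[::-1],82).round(1))
m=eyes.cut_out('collar',w)[0]['mask'];ys,xs=np.nonzero(m);print(xs.min(),xs.max(),ys.min(),ys.max())
q=((xs.min()+xs.max())/2, ys.min()+24); print('collar top',atz(w,q[::-1],52).round(1))
m=eyes.cut_out('heat_sink',w)[0]['mask'].astype(np.uint8); c=np.vstack(cv2.findContours(m,0,2)[0])[:,0]
print('sink',cv2.minAreaRect(np.array([atz(w,(v,u),24)[:2] for u,v in c],np.float32)))
go(480,231,None,np.pi)
```

```text
266 297 187 219
obj top (np.float64(281.5), np.float64(202.6)) [479.1 233.   82. ]
258 307 174 223
collar top [480.9 234.1  52. ]
sink ((481.2756042480469, 234.03945922851562), (56.800140380859375, 76.19096374511719), 86.0075454711914)
at [482.4 231.7 172.1] [ 3.142 -0.     3.139] shift [ 0.039 -0.012  0.   ] turn -0.02
```

```bash
python3 -m inch '[[[0.04,0.02,0.3],0,-1],[[0,0,0.4],0,-1],[[0,0,0.4],0,-1],[[0,0,0.4],0,-1],[[0,0,0.3],0,-1],[[0,0,0.2],0,-1],[[0,0,0.15],0,-1],[[0,0,0.05],0,-1],[[0,0,0],0,-1],[[0,0,0],0,-1]]'
python3 -m inch '[[[0,0,0],0,1],[[0,0,0],0,1],[[0,0,0],0,1],[[0,0,0],0,1],[[0,0,0],0,1],[[0,0,0],0,1],[[0,0,0],0,1],[[0,0,0],0,1],[[0,0,0],0,1],[[0,0,0],0,1]]'
```

```text
t: 25.25
eef_pos: [480.0, 233.3, 40.6]
tcp_rot: [3.141, 0.001, 3.14]
ft_force: [0.7, -0.1, -0.2]
opening: 0.999
grip_force: 0.0
t: 26.5
eef_pos: [479.8, 233.1, 40.2]
tcp_rot: [3.142, 0.0, 3.14]
ft_force: [0.0, -1.1, -0.1]
opening: 0.327
grip_force: 30.0
```

```bash
python3 -m inch '[[[0,0,-0.1],0,1],[[0,0,-0.3],0,1],[[0,0,-0.5],0,1],[[0.02,-0.3,-0.5],0,1],[[0.08,-0.7,0],0,1],[[0.08,-0.8,0],0,1],[[0.08,-0.8,0],0,1],[[0.08,-0.8,0],0,1],[[0.08,-0.8,0],0,1],[[0.08,-0.8,0],0,1]]'
python3 -m inch '[[[0.08,-0.8,0],0,1],[[0.08,-0.8,0],0,1],[[0.08,-0.8,0],0,1],[[0.04,-0.43,0],0,1],[[0,0,0],0,1],[[0,0,0],0,1],[[0,0,0],0,1],[[0,0,0],0,1],[[0,0,0],0,1],[[0,0,0],0,1]]'
python3 - <<'E'
from h import *
w=eyes.read_camera('wrist');save(w,'w3.png'); st=env.state();print(st['eef_pos'],st['opening'])
g=cv2.cvtColor(w['pixels'],cv2.COLOR_RGB2GRAY)
for q in eyes.spot_point('cradle',w)[:2]: print(q['score'],q['centre'],atz(w,q['centre'],0))
for q in eyes.cut_out('cradle',w)[:1]:
    m=q['mask'].astype(np.uint8); c=np.vstack(cv2.findContours(m,0,2)[0])[:,0]; print(q['score'],cv2.minAreaRect(np.array([atz(w,(v,u),6)[:2] for u,v in c],np.float32)))
    m2=(m>0)&(g>130); n,l,s,ce=cv2.connectedComponentsWithStats(m2.astype(np.uint8)); i=1+s[1:,4].argmax()
    c=cv2.findNonZero((l==i).astype(np.uint8))[:,0]; print('ring',s[i],cv2.minAreaRect(np.array([atz(w,(v,u),24)[:2] for u,v in c],np.float32)))
for q in eyes.spot_point('objective',w)[:1]: print('obj',q['score'],q['centre'],atz(w,q['centre'],st['eef_pos'][2]))
E
```

```text
t: 27.75
eef_pos: [449.0, -68.3, 124.6]
tcp_rot: [-3.142, 0.001, 3.14]
ft_force: [0.6, 0.3, -0.7]
opening: 0.328
grip_force: 30.0
t: 29.0
eef_pos: [432.3, -236.4, 124.1]
tcp_rot: [3.142, 0.0, 3.14]
ft_force: [-0.6, 0.4, -1.2]
opening: 0.329
grip_force: 30.0
[ 432.25863841 -236.47278037  124.1244814 ] 0.3281223729657455
0.72 [204.7, 267.9] [ 438.37881565 -248.50606271    0.        ]
0.84 ((436.2149658203125, -249.0749053955078), (69.86444091796875, 70.00725555419922), 34.77932357788086)
ring [244 186  45  43 668] ((433.92822265625, -250.05589294433594), (38.33255386352539, 42.73026657104492), 17.573055267333984)
obj 0.66 [242.6, 278.7] [ 435.64329217 -236.8339547   124.1244814 ]
```

View pics/w3.png

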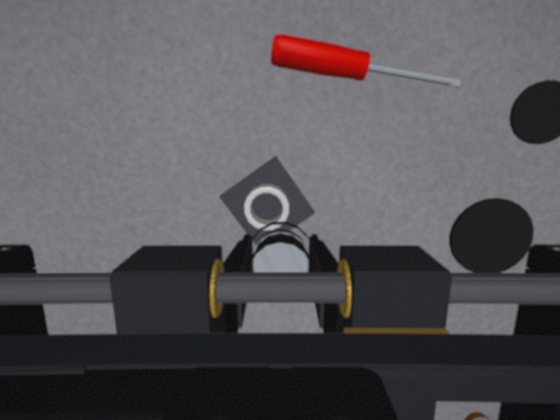

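The objective is held upright at (281,255), and the cradle ring is at (266,208). I'll align over it and lower.

```bash
python3 -m inch '[[[-0.08,-0.21,0],0,1],[[0,0,0.3],0,1],[[0,0,0.4],0,1],[[0,0,0.4],0,1],[[0,0,0.2],0,1],[[0,0,0.1],0,1],[[0,0,0],0,1],[[0,0,0],0,1],[[0,0,0],0,1],[[0,0,0],0,1]]'
python3 - <<'E'
from h import *
w=eyes.read_camera('wrist');s=eyes.read_camera('scene');print(env.state()['eef_pos'])
u=proj(s,[437,-249,30]).astype(int);print(u)
a=cv2.resize(s['pixels'][u[1]-60:u[1]+40,u[0]-50:u[0]+50],(400,400));b=cv2.resize(w['pixels'][170:270,230:330],(400,400))
cv2.imwrite('pics/c7.png',np.hstack([a,b])[:,:,::-1])
E
```

```text
t: 30.45
eef_pos: [437.1, -249.3, 40.4]
tcp_rot: [-3.141, 0.001, 3.14]
ft_force: [-0.6, -0.3, -1.2]
opening: 0.327
grip_force: 30.0
[ 437.07068091 -249.21136067   40.2801354 ]
[125 248]
```

View pics/c7.png

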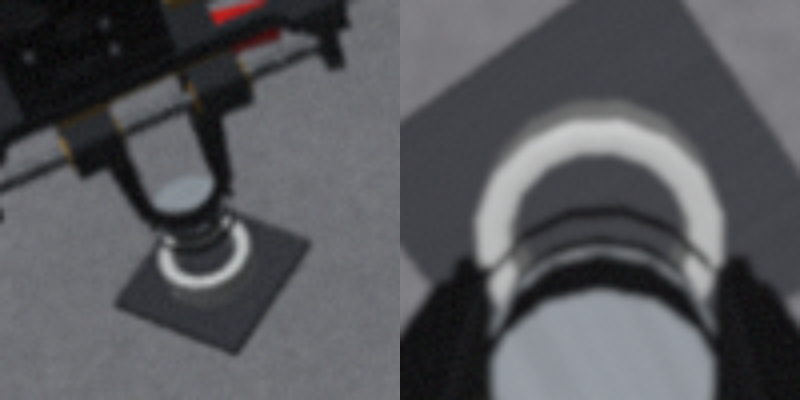

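The objective and cradle are aligned sideways (columns 602 and 600 in the wrist crop). Lowering in small steps.

```bash
python3 -m inch '[[[0,0,0.1],0,1],[[0,0,0.1],0,1],[[0,0,0.08],0,1],[[0,0,0.05],0,1],[[0,0,0.05],0,1],[[0,0,0.03],0,1],[[0,0,0.02],0,1],[[0,0,0.01],0,1],[[0,0,0],0,1],[[0,0,0],0,1]]'
```

```text
t: 31.8
eef_pos: [436.0, -249.1, 13.9]
tcp_rot: [3.141, -0.002, 3.14]
ft_force: [-7.8, -3.4, 6.6]
opening: 0.33
grip_force: 30.0
```

Contact, with a side push of -7.8 N along x. I'll give way about 1.5 mm that way and go on down.

```bash
python3 -m inch '[[[0.025,-0.01,0],0,1],[[0,0,0],0,1],[[0,0,0],0,1],[[0,0,0.01],0,1],[[0,0,0],0,1],[[0,0,0],0,1],[[0,0,0],0,1],[[0,0,0],0,1],[[0,0,0],0,1],[[0,0,0],0,1]]'
```

```text
t: 33.05
eef_pos: [435.4, -249.7, 13.1]
tcp_rot: [3.141, -0.0, 3.14]
ft_force: [-4.2, 0.8, 1.6]
opening: 0.331
grip_force: 30.0
```

```bash
python3 -m inch '[[[0.015,0,0],0,1],[[0,0,0.01],0,1],[[0,0,0],0,1],[[0,0,0.01],0,1],[[0,0,0],0,1],[[0,0,0],0,1],[[0,0,0],0,1],[[0,0,0],0,1],[[0,0,0],0,1],[[0,0,0],0,1]]'
```

```text
t: 34.3
eef_pos: [434.8, -249.9, 12.1]
tcp_rot: [-3.141, 0.0, 3.14]
ft_force: [-2.9, 0.6, 5.5]
opening: 0.328
grip_force: 30.0
```

```bash
python3 -m inch '[[[0,0,0],0,-1],[[0,0,0],0,-1],[[0,0,0],0,-1],[[0,0,0],0,-1],[[0,0,0],0,-1],[[0,0,0],0,-1],[[0,0,-0.3],0,-1],[[0,0,-0.6],0,-1],[[0,0,-0.7],0,-1],[[0,0,-0.7],0,-1]]'
python3 - <<'E'
from h import *
w=eyes.read_camera('wrist');s=eyes.read_camera('scene');print(env.state()['eef_pos'])
u=proj(s,[437,-249,30]).astype(int)
v=proj(w,[437,-249,30]).astype(int)
a=cv2.resize(s['pixels'][u[1]-50:u[1]+50,u[0]-50:u[0]+50],(400,400));b=cv2.resize(w['pixels'][v[1]-50:v[1]+50,v[0]-50:v[0]+50],(400,400))
cv2.imwrite('pics/c8.png',np.hstack([a,b])[:,:,::-1])
q=eyes.spot_point('objective',w)[0];print(q['score'],atz(w,q['centre'],12)); q=eyes.spot_point('cradle',w)[0];print(q['score'],atz(w,q['centre'],0))
E
```

```text
t: 35.55
eef_pos: [434.4, -249.6, 151.2]
tcp_rot: [3.141, -0.0, 3.14]
ft_force: [-0.1, -0.4, -0.3]
opening: 0.999
grip_force: 0.0
[ 436.00288847 -250.76186009  153.6787912 ]Traceback (most recent call last):
  File "<stdin>", line 7, in <module>
IndexError: list index out of range
```

View pics/c8.png

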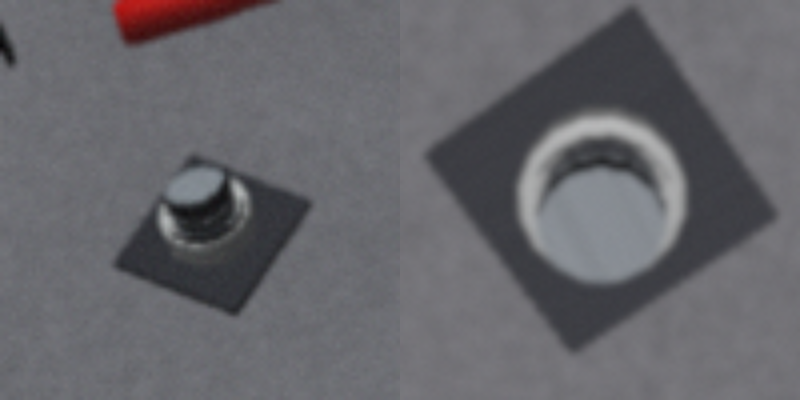

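The objective sits level in the cradle, with an even white rim all round in both views. Now the collar.

```bash
python3 -m inch '[[[-0.075,0.8,-0.1],0,-1],[[-0.075,0.8,-0.1],0,-1],[[-0.075,0.8,0],0,-1],[[-0.075,0.8,0],0,-1],[[-0.075,0.8,0],0,-1],[[-0.075,0.8,0],0,-1],[[-0.075,0.8,0],0,-1],[[-0.075,0.8,0],0,-1],[[-0.075,0.8,0],0,-1],[[-0.075,0.8,0],0,-1]]'
python3 -m inch '[[[0,0,0],0,-1],[[0,0,0],0,-1],[[0,0,0],0,-1],[[0,0,0],0,-1],[[0,0,0],0,-1],[[0,0,0],0,-1],[[0,0,0],0,-1],[[0,0,0],0,-1],[[0,0,0],0,-1],[[0,0,0],0,-1]]'
python3 - <<'E'
from h import *
w=eyes.read_camera('wrist')
for q in eyes.spot_point('collar',w)[:2]: print(q['score'],q['centre'],atz(w,q['centre'],24))
for q in eyes.cut_out('collar',w)[:2]:
    m=q['mask'];ys,xs=np.nonzero(m);print(q['score'],xs.min(),xs.max(),ys.min(),ys.max()); r=(xs.max()-xs.min()+1)/2
    print('top',atz(w,(ys.min()+r,(xs.min()+xs.max())/2),52).round(1), atz(w,(ys.max()-r,(xs.min()+xs.max())/2),52).round(1))
m=eyes.cut_out('heat_sink',w)[0]['mask'].astype(np.uint8); c=np.vstack(cv2.findContours(m,0,2)[0])[:,0]
print('sink',cv2.minAreaRect(np.array([atz(w,(v,u),24)[:2] for u,v in c],np.float32)))
go(481,234,11,np.pi)
E
```

```text
t: 36.95
eef_pos: [479.9, 231.6, 160.5]
tcp_rot: [-3.141, -0.002, 3.14]
ft_force: [0.9, 0.7, 0.2]
opening: 1.001
grip_force: 0.0
t: 38.2
eef_pos: [480.4, 230.2, 161.9]
tcp_rot: [3.142, -0.0, 3.14]
ft_force: [1.1, -0.1, 0.1]
opening: 1.003
grip_force: 0.0
0.93 [201.3, 281.3] [485.93704106 231.87262721  24.        ]
0.72 [196.2, 280.2] [480.38679136 230.71225926  24.        ]
0.76 259 308 177 228
top [480.6 233.9  52. ] [481.6 233.9  52. ]
sink ((480.501220703125, 233.63815307617188), (55.9094123840332, 76.34629821777344), 86.09886932373047)
at [480.4 230.2 161.9] [3.141 0.    3.14 ] shift [-0.009  0.064  2.516] turn -0.02
```

```bash
python3 -m inch '[[[-0.01,0.06,0.3],0,-1],[[0,0,0.5],0,-1],[[0,0,0.5],0,-1],[[0,0,0.5],0,-1],[[0,0,0.4],0,-1],[[0,0,0.2],0,-1],[[0,0,0.1],0,-1],[[0,0,0.05],0,-1],[[0,0,0],0,-1],[[0,0,0],0,-1]]'
python3 -m inch '[[[0,0,0],0,1],[[0,0,0],0,1],[[0,0,0],0,1],[[0,0,0],0,1],[[0,0,0],0,1],[[0,0,0],0,1],[[0,0,0],0,1],[[0,0,0],0,1],[[0,0,0],0,1],[[0,0,0],0,1]]'
```

```text
t: 39.65
eef_pos: [481.3, 233.8, 9.4]
tcp_rot: [3.141, 0.001, 3.14]
ft_force: [-0.2, -0.3, -0.0]
opening: 0.999
grip_force: 0.0
t: 40.9
eef_pos: [481.0, 233.7, 8.9]
tcp_rot: [3.142, -0.0, 3.14]
ft_force: [-0.1, -0.4, -0.3]
opening: 0.523
grip_force: 30.0
```

```bash
python3 -m inch '[[[0,0,-0.1],0,1],[[0,0,-0.3],0,1],[[0,0,-0.6],0,1],[[0,0,-0.6],0,1],[[0.02,-0.5,0],0,1],[[0.03,-0.8,0],0,1],[[0.03,-0.8,0],0,1],[[0.03,-0.8,0],0,1],[[0.02,-0.8,0],0,1],[[0.02,-0.55,0],0,1]]'
python3 -m inch '[[[0,0,0],0,1],[[0,0,0],0,1],[[0,0,0],0,1],[[0,0,0],0,1],[[0,0,0],0,1],[[0,0,0],0,1],[[0,0,0],0,1],[[0,0,0],0,1],[[0,0,0],0,1],[[0,0,0],0,1]]'
python3 - <<'E'
from h import *
w=eyes.read_camera('wrist');print(env.state()['opening'],ray(w,(0,0))[0])
for q in eyes.cut_out('mat',w)[:4]:
    m=q['mask'].astype(np.uint8);ys,xs=np.nonzero(m); c=np.vstack(cv2.findContours(m,0,2)[0])[:,0]
    W=np.array([atz(w,(v,u),6)[:2] for u,v in c],np.float32); print(q['score'],xs.min(),xs.max(),ys.min(),ys.max(),'minmax',W.min(0),W.max(0))
T=eyes.read_camera('top')
go(472,-21,-10,np.pi)
E
```

```text
t: 42.15
eef_pos: [471.3, -23.0, 105.3]
tcp_rot: [3.142, 0.0, 3.139]
ft_force: [0.9, 0.1, -2.4]
opening: 0.52
grip_force: 30.0
t: 43.4
eef_pos: [471.6, -21.3, 104.9]
tcp_rot: [3.142, 0.0, 3.14]
ft_force: [-0.3, 0.3, -1.3]
opening: 0.526
grip_force: 30.0
0.5270916059890878 [405.33628297 -20.51290713 302.13249775]
0.88 283 348 29 100 minmax [322.9223   -17.998734] [378.39703  37.33081]
0.83 239 325 161 245 minmax [431.0404  -59.89344] [512.37463   21.754997]
0.65 368 429 190 244 minmax [458.3099    62.837967] [511.53015 121.03439]
at [471.6 -21.2 104.9] [ 3.141 -0.     3.14 ] shift [-0.007  0.004  1.915] turn -0.02
```

```bash
python3 -m inch '[[[0,0.03,0.3],0,1],[[0,0,0.5],0,1],[[0,0,0.5],0,1],[[0,0,0.3],0,1],[[0,0,0.15],0,1],[[0,0,0.08],0,1],[[0,0,0.03],0,1],[[0,0,0],0,1],[[0,0,0],0,1],[[0,0,0],0,1]]'
python3 -m inch '[[[0,0,0.01],0,1],[[0,0,0.01],0,1],[[0,0,0.01],0,1],[[0,0,0],0,1],[[0,0,0],0,1],[[0,0,0],0,1],[[0,0,0],0,1],[[0,0,0],0,1],[[0,0,0],0,1],[[0,0,0],0,1]]'
```

```text
t: 44.8
eef_pos: [471.7, -19.4, -6.4]
tcp_rot: [-3.142, 0.001, 3.14]
ft_force: [0.2, 0.0, -1.9]
opening: 0.523
grip_force: 30.0
t: 46.05
eef_pos: [471.6, -19.4, -8.5]
tcp_rot: [3.141, -0.0, 3.14]
ft_force: [0.4, 0.3, -2.8]
opening: 0.527
grip_force: 30.0
```

```bash
python3 -m inch '[[[0,0,0.01],0,1],[[0,0,0],0,1],[[0,0,0],0,-1],[[0,0,0],0,-1],[[0,0,0],0,-1],[[0,0,0],0,-1],[[0,0,-0.1],0,-1],[[0,0,-0.3],0,-1],[[0,0,-0.6],0,-1],[[0,0,-0.8],0,-1]]'
python3 -m inch '[[[0,0.4,-0.7],0,-1],[[-0.03,0.8,-0.4],0,-1],[[-0.03,0.8,0],0,-1],[[-0.03,0.8,0],0,-1],[[-0.03,0.8,0],0,-1],[[-0.03,0.6,0],0,-1],[[0,0,0],0.8,-1],[[0,0,0],0,-1],[[0,0,0],0,-1],[[0,0,0],0,-1]]'
python3 - <<'E'
from h import *
s=eyes.read_camera('scene');w=eyes.read_camera('wrist')
q=eyes.spot_point('collar',s)
for d in q[:2]: print('collar',d['score'],atz(s,d['centre'],6))
for d in eyes.cut_out('heat_sink',w)[:1]:
    c=np.vstack(cv2.findContours(d['mask'].astype(np.uint8),0,2)[0])[:,0]
    W=np.array([atz(w,(v,u),24)[:2] for u,v in c],np.float32); print(d['score'],cv2.minAreaRect(W))
for d in eyes.spot_point('heat_sink',w)[:1]: print(d['score'],atz(w,d['centre'],0))
go(481,233.5,-10,np.radians(176))
E
```

```text
t: 47.3
eef_pos: [471.0, -19.4, 99.9]
tcp_rot: [3.141, -0.002, 3.14]
ft_force: [0.7, 0.2, 0.4]
opening: 1.0
grip_force: 0.0
t: 48.55
eef_pos: [481.1, 232.1, 165.1]
tcp_rot: [3.141, 0.0, 3.07]
ft_force: [0.4, -0.4, 0.1]
opening: 1.002
grip_force: 0.0
0.67 ((481.0278625488281, 233.06939697265625), (56.73005294799805, 77.28762817382812), 85.36853790283203)
at [481.1 232.4 165. ] [3.142 0.    3.07 ] shift [0.003 0.019 2.916] turn -0.02
```

```bash
python3 -m inch '[[[0,0.015,0.4],0,-1],[[0,0,0.6],0,-1],[[0,0,0.6],0,-1],[[0,0,0.6],0,-1],[[0,0,0.4],0,-1],[[0,0,0.2],0,-1],[[0,0,0.1],0,-1],[[0,0,0.05],0,-1],[[0,0,0],0,-1],[[0,0,0],0,-1]]'
python3 -m inch '[[[0,0,0],0,1],[[0,0,0],0,1],[[0,0,0],0,1],[[0,0,0],0,1],[[0,0,0],0,1],[[0,0,0],0,1],[[0,0,0],0,1],[[0,0,0],0,1],[[0,0,0],0,1],[[0,0,0],0,1]]'
python3 - <<'E'
from h import *
t=eyes.read_camera('top');s=eyes.read_camera('scene')
for p in(t,s):
  for n,z in(('collar',6),('tray',0),('lock_ring',6),('objective',12),('cradle',0)):
    for d in eyes.spot_point(n,p)[:2]: print(n,round(d['score'],2),atz(p,d['centre'],z).round(1))
  for d in eyes.cut_out('tray',p)[:1]:
    c=np.vstack(cv2.findContours(d['mask'].astype(np.uint8),0,2)[0])[:,0]
    print('tray',cv2.minAreaRect(np.array([atz(p,(v,u),7)[:2] for u,v in c],np.float32)))
E
```

```text
t: 50.05
eef_pos: [481.4, 233.5, -11.5]
tcp_rot: [3.141, 0.001, 3.07]
ft_force: [-0.1, 0.3, 0.7]
opening: 0.998
grip_force: 0.0
t: 51.3
eef_pos: [481.1, 233.4, -12.1]
tcp_rot: [3.142, -0.0, 3.07]
ft_force: [-0.1, -0.4, -0.3]
opening: 0.587
grip_force: 30.0
collar 0.76 [469.3 -17.8   6. ]
tray 0.69 [614.4 159.1   0. ]
tray 0.62 [698.6  -6.5   0. ]
lock_ring 0.54 [ 610.4 -126.8    6. ]
objective 0.59 [ 437.4 -243.5   12. ]
cradle 0.83 [ 437.  -250.9    0. ]
tray ((613.4843139648438, 154.2366943359375), (84.76136016845703, 107.12260437011719), 66.77596282958984)
tray 0.63 [609.7 152.3  -0. ]
lock_ring 0.46 [ 608.  -128.9    6. ]
objective 0.79 [ 442.1 -253.7   12. ]
objective 0.27 [643.6 362.2  12. ]
cradle 0.89 [ 443.7 -253.     0. ]
```

```bash
python3 -m inch '[[[0,0,-0.1],0,1],[[0,0,-0.4],0,1],[[0,0,-0.6],0,1],[[0,0,-0.4],0,1],[[-0.38,-0.19,0],0,1],[[-0.38,-0.19,0],0,1],[[-0.38,-0.2,0],0,1],[[-0.39,-0.2,0],0,1],[[-0.39,-0.2,0],0,1],[[-0.39,-0.19,0],0,1]]'
python3 -m inch '[[[0,0,0],0.9,1],[[0,0,0],1,1],[[0,0,0],1,1],[[0,0,0],0.95,1],[[0,0,0],0,1],[[0,0,0],0,1],[[0,0,0],0,1],[[0,0,0],0,1],[[0,0,0],0,1],[[0,0,0],0,1]]'
python3 - <<'E'
from h import *
w=eyes.read_camera('wrist');save(w,'w4.png');st=env.state();print(st['opening'])
for n,z in(('tray',7),('heat_sink',st['eef_pos'][2]+36)):
  for d in eyes.cut_out(n,w)[:1]:
    c=np.vstack(cv2.findContours(d['mask'].astype(np.uint8),0,2)[0])[:,0]
    print(n,d['score'],cv2.minAreaRect(np.array([atz(w,(v,u),z)[:2] for u,v in c],np.float32)))
go(614,153.3,-9,np.radians(156.6))
E
```

```text
t: 53.25
eef_pos: [615.5, 152.1, 76.9]
tcp_rot: [-3.141, -0.001, 3.07]
ft_force: [0.4, -0.5, -2.1]
opening: 0.589
grip_force: 30.0
t: 54.5
eef_pos: [614.3, 153.5, 78.0]
tcp_rot: [3.141, 0.0, 2.734]
ft_force: [-0.0, 0.1, -1.5]
opening: 0.585
grip_force: 30.0
0.5868554886118666
tray 0.82 ((579.8709716796875, 168.70086669921875), (84.66436767578125, 30.705047607421875), 66.60928344726562)
heat_sink 0.87 ((614.447265625, 154.28672790527344), (56.938907623291016, 80.5549087524414), 66.65313720703125)
at [614.3 153.5  78. ] [3.142 0.    2.734] shift [ 0.004 -0.006  1.449] turn 0.01
```

View pics/w4.png

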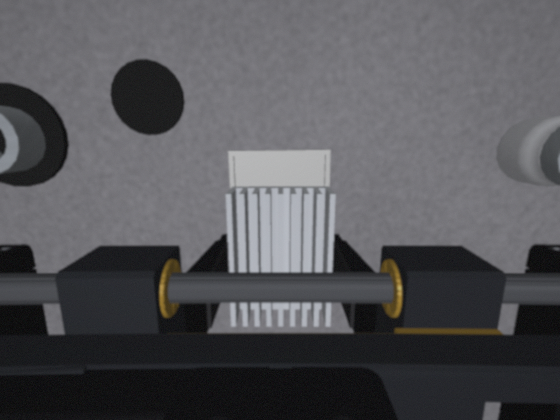

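The sink is held square over the tray: the tray's near edge is at row 151, columns 229-330, and the fins at 227-335. It agrees within 1 mm, so I lower it.

```bash
python3 -m inch '[[[0,0,0.3],0,1],[[0,0,0.4],0,1],[[0,0,0.3],0,1],[[0,0,0.2],0,1],[[0,0,0.12],0,1],[[0,0,0.06],0,1],[[0,0,0.02],0,1],[[0,0,0.02],0,1],[[0,0,0],0,1],[[0,0,0],0,1]]'
python3 -m inch '[[[0,0,0.01],0,1],[[0,0,0.01],0,1],[[0,0,0],0,1],[[0,0,0],0,1],[[0,0,0],0,1],[[0,0,0],0,1],[[0,0,0],0,1],[[0,0,0],0,1],[[0,0,0],0,1],[[0,0,0],0,1]]'
```

```text
t: 55.9
eef_pos: [614.4, 153.5, -7.0]
tcp_rot: [3.141, 0.0, 2.734]
ft_force: [-0.3, -0.9, -1.7]
opening: 0.589
grip_force: 30.0
t: 57.15
eef_pos: [614.3, 153.5, -8.5]
tcp_rot: [3.142, -0.0, 2.734]
ft_force: [0.8, -0.0, -1.7]
opening: 0.583
grip_force: 30.0
```

```bash
python3 -m inch '[[[0,0,0.01],0,1],[[0,0,0],0,1],[[0,0,0],0,-1],[[0,0,0],0,-1],[[0,0,0],0,-1],[[0,0,0],0,-1],[[0,0,-0.1],0,-1],[[0,0,-0.3],0,-1],[[0,0,-0.7],0,-1],[[0,0,-0.8],0,-1]]'
python3 -m inch '[[[0,0,-0.8],0,-1],[[0,0,0],0,-1],[[0,0,0],0,-1],[[0,0,0],0,-1],[[0,0,0],0,-1],[[0,0,0],0,-1],[[0,0,0],0,-1],[[0,0,0],0,-1],[[0,0,0],0,-1],[[0,0,0],0,-1]]'
python3 - <<'E'
from h import *
w=eyes.read_camera('wrist');s=eyes.read_camera('scene');t=eyes.read_camera('top')
for p in(w,s):
 for n,z in(('tray',7),('heat_sink',27)):
  for d in eyes.cut_out(n,p)[:1]:
    c=np.vstack(cv2.findContours(d['mask'].astype(np.uint8),0,2)[0])[:,0]
    print(n,d['score'],cv2.minAreaRect(np.array([atz(p,(v,u),z)[:2] for u,v in c],np.float32)))
for p in(s,t):
 for n,z in(('collar',6),('mat',0),('lock_ring',6),('post',0),('objective',12),('cradle',0),('bottle',0),('jar',0)):
    for d in eyes.spot_point(n,p)[:1]: print(n,round(d['score'],2),atz(p,d['centre'],z).round(1))
E
```

```text
t: 58.4
eef_pos: [614.1, 153.5, 107.1]
tcp_rot: [3.142, -0.0, 2.734]
ft_force: [0.7, 0.6, 0.6]
opening: 1.003
grip_force: 0.0
t: 59.65
eef_pos: [614.3, 153.5, 153.0]
tcp_rot: [3.141, 0.0, 2.734]
ft_force: [0.4, -0.4, -0.0]
opening: 1.001
grip_force: 0.0
tray 0.82 ((613.9873046875, 154.15518188476562), (85.1737289428711, 106.16154479980469), 67.6466293334961)
heat_sink 0.64 ((615.4003295898438, 153.9412841796875), (55.98677444458008, 76.57110595703125), 66.59690856933594)
tray 0.76 ((616.08154296875, 150.70269775390625), (86.90929412841797, 110.74378967285156), 67.81095123291016)
heat_sink 0.76 ((622.7923583984375, 145.0361328125), (63.686405181884766, 93.29714965820312), 67.14679718017578)
collar 0.55 [470.6 -21.3   6. ]
mat 0.9 [339.4   9.5   0. ]
lock_ring 0.64 [ 607.6 -130.     6. ]
post 0.67 [ 602.3 -130.1    0. ]
objective 0.84 [ 436.8 -256.1   12. ]
cradle 0.69 [ 436.3 -243.6    0. ]
bottle 0.77 [700.3   1.2   0. ]
jar 0.86 [647.8 361.    0. ]
collar 0.84 [472.8 -21.4   6. ]
mat 0.98 [481.5 -28.1   0. ]
lock_ring 0.48 [ 607.8 -124.     6. ]
post 0.92 [ 608.2 -128.9    0. ]
objective 0.51 [693.9  -6.1  12. ]
cradle 0.63 [472.5 -19.7   0. ]
bottle 0.46 [704.2  -4.6  -0. ]
jar 0.87 [640.6 362.    0. ]
```

All four parts are in place and the arm is clear, so I'm handing in.

```bash
python3 -c "
from cell import env
print(env.job_done())"
```

```text
the job is handed in; nothing more can be done
None
```

The job is handed in with no verdict returned: the final camera check has the ring on the post, the collar on the mat and the heat sink in the tray, and the objective looked level in the cradle just after release; bottle and jar read where they started within about 10–15 mm of camera scatter.

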